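Release the tube block from the block shaker and set it on the cork mat

TASK

Mixing is finished, so take the aluminium tube block off the shaker: swing the hold-down bar up and over until it snaps into its open end position, slide the block forward out of its side rails, and set it down gently and upright near the middle of the cork mat. Leave the bar open for the next block, and do not disturb the other things on the bench.

Things in the scene. Friction and masses are not known exactly. Their poses are not given: they have to be found in the camera images.
- block_shaker: Block shaker fixed on the bench: white housing 214 (x) x 210 (y) mm, aluminium platform on top, surface 70 mm above the bench, front edge at x = -98 mm. Origin: centre of the underside, at bench level. Its -x is the front (control panel, towards the robot, where the block comes out), +y the hinge side. A bracket at x 22, y 80 mm rises 63 mm, a saddle at x 22, y -64 mm 46 mm above the platform.
- rail_mouth (a point): Front end of the two steel side rails, midway between them on the platform: shaker x -20, y 0, z 70 mm. Rails run from here back to x = +60 mm along the shaker's x, 71 mm apart inside and 17 mm high, open to the front, with a stop behind. Their lips overhang the block's foot flange from y = +-28.5 mm outwards.
- tube_block: Loose aluminium tube block, 0.3 to 0.55 kg, 110 (x) x 52 (y) x 55 mm, with wells and white-lidded microtubes (to 64 mm). Origin: centre of its underside. Its foot flange, 68 mm wide and 10 mm high, lies under the rail lips: it cannot be lifted until slid 75 mm towards shaker -x. Starts near shaker x 0, y 0, z 70 mm, same yaw. The closed bar locks it, lying in a groove across its top at x 12 to 32 mm.
- block_grip (a point): Point inside the block at which to grip it: block x -22, y 0, z 40 mm (15 mm below its top). Flat sides 52 mm apart in y can be gripped here, from block x = -55 to +10 mm and z = 18 to 55 mm.
- hold_bar (a joint): Angle of the hold-down bar, rad: about 0 = down, level, in the block's groove; 1.85 = fully open at its end stop, leaning 16 degrees back beyond upright. It turns about the shaker's x direction through point bar_hinge. An over-centre spring strut at the hinge pushes it shut below about 1.3 rad and open above, up to the stop; lifting takes about 2 N at the handle.
- bar_handle (a point): Middle of the bar's black handle, a rod 14 mm thick and 60 mm long, parallel to the shaker's x, sticking out forward from the bar's free end. 175 mm from the hinge axis; bar down: shaker x -16, y -95, z 115.5 mm; it moves on a circle, up and over towards +y. The bar itself (12 mm square steel) is at shaker x 16 to 28 mm. The handle turns with the bar and may turn between gripping pads.
- bar_hinge (a point): Point on the bar's hinge axis: shaker x 22, y 80, z 115.5 mm; it does not move.
- cork_mat: Square cork mat lying on the bench, fixed, 170 x 170 x 6 mm. Origin: centre of its underside; upper face 6 mm above the bench.
- tip_box: Bystander: red pipette tip box with a clear lid, 86 x 121 x 67 mm, loose. Origin: centre of its underside.
- bottle_a: Bystander: small screw-cap reagent bottle, 56 mm in diameter, 104 mm high, loose. Origin: centre of its underside.
- bottle_b: Bystander: second reagent bottle of the same kind, 56 mm in diameter, 104 mm high, loose. Origin: centre of its underside.
- flask: Bystander: stoppered conical flask, 63 mm in diameter, 139 mm high, loose. Origin: centre of its underside.
- petri: Bystander: closed petri dish lying flat, 92 mm in diameter, 16 mm high, loose. Origin: centre of its underside.
- tape: Bystander: roll of tape lying flat, 103 mm in diameter, 25 mm high, loose. Origin: centre of its underside.
Not all that is in view belongs to the job. Leave any purple look-alike of the tube_block alone.

How it is judged:
By the outcome, as a careful person would: the job done as asked, in the order asked, and still so for the second after the job is handed in, with the robot touching nothing.
It also fails if it takes over 58 s, if anything falls off the work surface, if the arm or the gripper's body presses on something with over 40 N, if the wrist force passes 120 N, or if a joint passes its speed limit or range.

ROBOT

A 6-joint arm with a two-finger parallel gripper is mounted at the origin on a cart in front of the work surface, level with it; the furniture and walls round the work are solid. World frame = base frame: x ahead of the robot, y to its left, z up, the work surface at z = 0. Lengths are in mm, angles in rad, forces in N, time in s.
With the tool pointing down it reaches from about 400 to 925 mm from the base axis. Payload 12.5 kg.
Tool frame: the origin (TCP) lies between the finger pads; the fingertips stand 11 mm ahead of it and the grasp point (between the pads) lies 8 mm behind it; y points along the fingers, x is the direction in which the jaws open and shut, and the axes are right-handed (so a half turn about y gives the same grasp; the last joint's range is limited). The gripper opens to 95 mm and grips with 3 to 60 N. Pads are 20 mm wide; open, the fingers measure 119 mm over their backs; the gripper's body (75 mm by 180 mm) begins 59 mm behind the grasp point.
Start: joints at [1.164, 0.491, 1.559, -0, 1.092, -0.106], TCP at [185.161, 596.962, 202.661] pointing down, gripper open.
Joint ranges: [-3.1, 3.1], [-0.84, 2.19], [0.05, 2.79], [-1.13, 4.28], [0.06, 2.93], [-2.69, 2.69]. Speed limits (rad/s): [2.22, 2.22, 2.79, 3.14, 3.14, 3.14].

INTERFACE

Orientations are given as [roll, pitch, yaw] about the fixed x, y, z axes, in that order (R = Rz(yaw) Ry(pitch) Rx(roll)).
In Python, from cell import env gives the robot as it stands.
- The arm moves only by the tool jog_arm, never from a script. Its argument "series" is a list of rows, each an object of numbers: "dx", "dy", "dz": the shift along the world's x, y, z in m; "rx", "ry", "rz": the turn, a rotation vector about the world's x, y, z in degrees; "gripper": the opening, from 0 (shut) to 1 (fully open). A call has 1 to 12 rows; each row shifts and turns the commanded pose from where the row before left it; what a row does not reach is not made up. A row lasts 1/10 s, in which the tool goes at most 50 mm and 8.59 degrees, less where a joint would pass 70% of its speed; a pose out of reach is approached as far as the arm can. A call is refused whole if a number of a shift passes 0.05 or a number of a turn 8.59, either way. A call with a gripper value outside its range is refused whole. The fingers move at their own pace and stop on an object; the grip force is fixed at half the most. Time passes only in rows, so rows that do not move let the fingers close. It gives the time, the measured TCP pose, the force and the opening at its end, in the units of the state.
- env.state(): the state, without advancing time (a new reading comes with each control period).
- env.read_camera(name): name is "scene" or "top"; returns the picture (384x512x3 uint8, red, green, blue); there is no depth.
- env.camera_info(name): a dict with "camera_matrix" (3x3 intrinsics, pixels), "R" (3x3) and "t" (3): a world point X has camera coordinates R X + t. Camera axes: x right, y down, z forward; pixel columns grow to the right and rows downward; lengths in mm; the calibration is good to about 2 mm. A picture is of the moment at which its call begins. camera_info takes no time and is no camera call.
- env.job_done(): hands the job in, once; it reports no verdict.
The state is a dict: "t": time; "joints": joint angles; "qvel": joint speeds; "tau": joint torques, N m; "eef_pos": TCP position; "tcp_rot": TCP orientation; "ft_force": force on the tool from outside, world axes, zero at the start; "moment": the same for the moment, N m; "opening": opening from 0.0 (shut) to 1.0 (fully open).
Only numpy, scipy, OpenCV 4.12 (cv2) and the standard library are available. Lean on these libraries where they do the work, as an engineer would, in place of code of your own. Each camera call takes 0.05 s, during which the arm holds its last target.

## Working session

There is one attempt and no reset: what is moved stays moved. The work goes in short steps, Python scripts to look and compute and a tool call to move; the robot and the scene stay as the last step left them, time stands still between calls to the robot, and variables do not carry over. Pictures are saved under pics/ and viewed, and the job is handed in when it is done.

Besides the shell and the picture viewer there is one more tool, called after "Emit:" by a JSON object that holds its "method" and its "body", one argument or row to a line. jog_arm: Moves the arm, as the interface text tells. Its arguments: {"type":"object","properties":{"series":{"type":"array"}},"required":["series"]}

```bash
ls; mkdir -p pics; python3 - <<'E'
from cell import env
import cv2
for n in("scene","top"):
    im=env.read_camera(n); cv2.imwrite(f"pics/{n}0.png",cv2.cvtColor(im,cv2.COLOR_RGB2BGR))
    c=env.camera_info(n); print(n,c)
s=env.state();print(s)
E
```

```text
pics
scene {'camera_matrix': array([[363.13369015,   0.        , 255.01461375],
       [  0.        , 363.13369015, 191.98198533],
       [  0.        ,   0.        ,   1.        ]]), 'R': array([[ 0.85183348, -0.52372496,  0.00958549],
       [-0.38994761, -0.64625188, -0.65597208],
       [ 0.3497436 ,  0.55504114, -0.75472429]]), 't': array([-493.49335936,  276.45162617, 1077.62178036])}
top {'camera_matrix': array([[494.16909888,   0.        , 248.42267274],
       [  0.        , 494.16909888, 183.3314178 ],
       [  0.        ,   0.        ,   1.        ]]), 'R': array([[-0.003716  , -0.99984836,  0.01701324],
       [-0.9905066 ,  0.0013423 , -0.13745863],
       [ 0.13741495, -0.01736252, -0.99036139]]), 't': array([ -24.51650024,  561.32694093, 1422.88054697])}
{'t': 0.1, 'joints': array([ 1.16440611e+00,  4.91511973e-01,  1.55936624e+00, -6.19105670e-06,
        1.09166519e+00, -1.05587700e-01]), 'qvel': array([-0.00036839, -0.002333  , -0.00010925, -0.00048063,  0.00172586,
        0.00060823]), 'tau': array([ 2.69829747e-03, -6.13620472e+01, -2.58607703e+01,  6.93397410e-02,
        4.71185369e-02, -7.15115289e-05]), 'eef_pos': array([185.06996555, 596.75552073, 202.11996122]), 'tcp_rot': array([-1.57070159e+00,  9.46033737e-04,  1.26999671e+00]), 'ft_force': array([-0.49409152, -0.34417743,  0.44601586]), 'moment': array([ 0.01716339, -0.02040562, -0.01901737]), 'opening': 0.9979188484887747}
```

View pics/scene0.png

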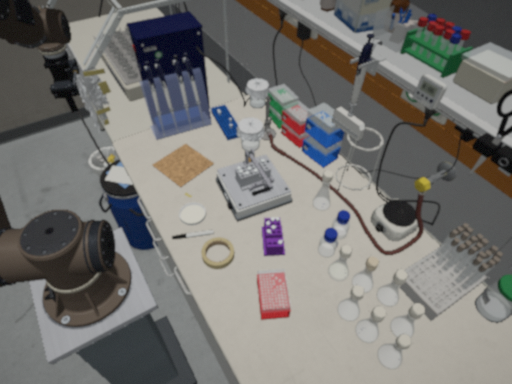

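View pics/top0.png

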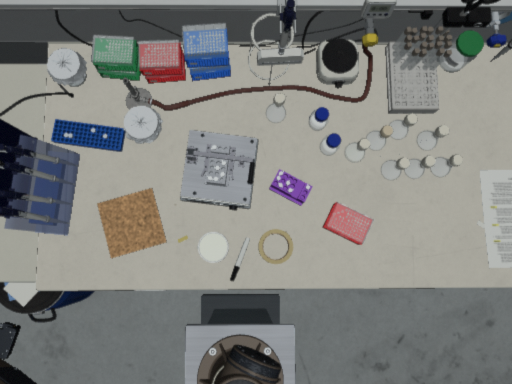

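```bash
cat > h.py <<'E'
import numpy as np,cv2
from cell import env
C={n:env.camera_info(n) for n in("scene","top")}
def px(n,u,v,z):
    c=C[n];K=c["camera_matrix"];R=np.array(c["R"]);t=np.array(c["t"])
    d=R.T@np.linalg.solve(K,[u,v,1.]);o=-R.T@t
    return o+d*(z-o[2])/d[2]
def proj(n,X):
    c=C[n];p=c["camera_matrix"]@(c["R"]@np.array(X,float)+c["t"]);return p[:2]/p[2]
def pose(a,b): pass
def snap(tag,crops):
    for n,(u0,v0,u1,v1,k) in crops.items():
        im=cv2.cvtColor(env.read_camera(n),cv2.COLOR_RGB2BGR)
        cv2.imwrite(f"pics/{n}_{tag}_raw.png",im)
        cv2.imwrite(f"pics/{n}_{tag}.png",cv2.resize(im[v0:v1,u0:u1],None,fx=k,fy=k,interpolation=cv2.INTER_CUBIC))
E
python3 - <<'E'
import cv2
im=cv2.imread('pics/top0.png');cv2.imwrite('pics/t0c.png',cv2.resize(im[120:220,170:270],None,fx=6,fy=6,interpolation=cv2.INTER_CUBIC))
im=cv2.imread('pics/scene0.png');cv2.imwrite('pics/s0c.png',cv2.resize(im[130:230,200:310],None,fx=6,fy=6,interpolation=cv2.INTER_CUBIC))
E
```

```text
(no output)
```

View pics/t0c.png

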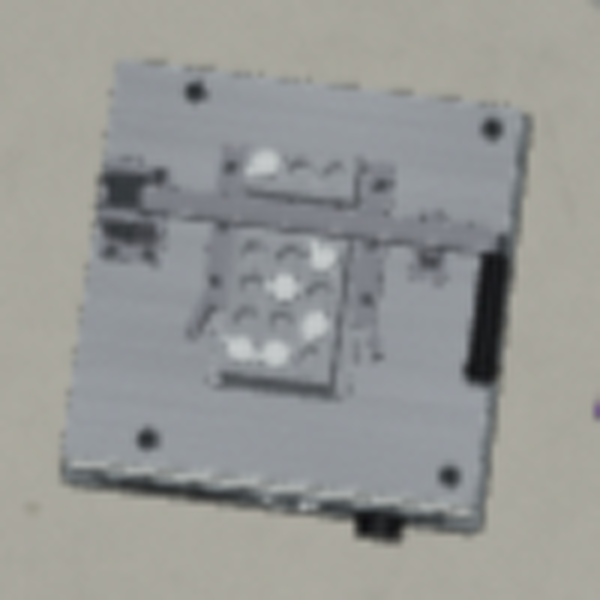

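View pics/s0c.png

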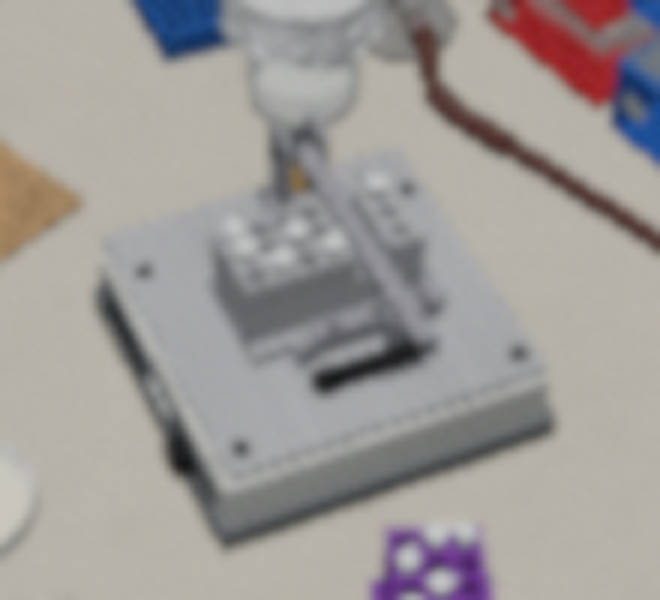

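```bash
cat >> h.py <<'E'
def full(u,v): return 170+u/6-.4, 120+v/6-.4
E
python3 - <<'E'
from h import *
S=np.array([px("top",*full(*p),70)[:2] for p in [(195,92),(491,128),(147,438),(449,475)]])
print(S, S.mean(0))
P=np.array([px("top",*full(*p),70)[:2] for p in [(118,62),(530,112),(65,478),(483,528)]])
print(P,P.mean(0))
ym=((S[0]-S[1])+(S[2]-S[3])); yaw=np.arctan2(ym[1],ym[0])-np.pi/2
xm=((S[0]-S[2])+(S[1]-S[3])); yaw2=np.arctan2(xm[1],xm[0])
ym=((P[0]-P[1])+(P[2]-P[3])); y3=np.arctan2(ym[1],ym[0])-np.pi/2
print(np.degrees([yaw,yaw2,y3]))
print(np.linalg.norm(S[0]-S[1]),np.linalg.norm(S[0]-S[2]))
print("handle ends",px("top",*full(495,250),115.5),px("top",*full(482,380),115.5))
print("block top front corners z55+70",px("top",*full(222,378),125),px("top",*full(335,393),125), "back R",px("top",*full(357,205),125))
# mat
im=cv2.imread('pics/top0.png');
hsv=cv2.cvtColor(im,cv2.COLOR_BGR2HSV);m=cv2.inRange(hsv,(8,90,90),(20,255,255));m[:150]=0;m[:,:80]=0;m[:,180:]=0
c=max(cv2.findContours(m,0,1)[0],key=cv2.contourArea);r=cv2.minAreaRect(c);print(r)
B=np.array([px("top",*p,6)[:2] for p in cv2.boxPoints(r)]);print(B,B.mean(0),np.linalg.norm(B[0]-B[1]),np.linalg.norm(B[1]-B[2]))
E
```

```text
[[700.30349343 109.81093833]
 [682.36338274 -34.68778284]
 [530.20358226 131.27528543]
 [512.06438264 -13.73350197]] [606.23371027  48.16623474]
[[715.29800323 147.529964  ]
 [690.35743606 -53.79302967]
 [510.96789946 170.28146647]
 [486.50157771 -29.96092137]] [600.78122912  58.51436986]
[-7.1037503  -7.10326559 -7.01417663]
145.60813161447487 171.44882028558737
handle ends [613.44251801 -35.20526371 115.5       ] [551.76544458 -28.83954226 115.5       ]
block top front corners z55+70 [551.53637739  91.79850147 125.        ] [544.45169695  39.47660614 125.        ] back R [633.089072    29.43970845 125.        ]
((131.05702209472656, 222.7027130126953), (55.71342468261719, 57.488311767578125), 74.2913589477539)
[[505.01211758 430.38370524]
 [551.72524308 266.39325194]
 [391.13688011 218.02961751]
 [346.0718369  379.99206132]] [448.48651942 323.699659  ] 170.51388467539002 167.7130390225649
```

```bash
cat >> h.py <<'E'
def tri(a,b):
    A=[];y=[]
    for n,(u,v) in(("top",a),("scene",b)):
        c=C[n];P=c["camera_matrix"]@np.c_[c["R"],c["t"]]
        A+= [u*P[2]-P[0],v*P[2]-P[1]]
    A=np.array(A);X=np.linalg.lstsq(A[:,:3],-A[:,3],rcond=None)[0]
    return X,proj("top",X)-a,proj("scene",X)-b
def sfull(u,v): return 200+u/6-.4,130+v/6-.4
E
python3 - <<'E'
from h import *
for nm,a,b in [("handle front end",(482,380),(322,382)),("handle back",(496,250),(420,348)),("scrFL",(147,438),(145,271)),("scrFR",(449,475),(240,447)),("scrBL",(195,92),(408,188)),("scrBR",(491,128),(518,353)),("platTR",(530,112),(548,385)),("platFR",(483,515),(228,490)),("platFL",(65,465),(102,250))]:
    X,e,f=tri(np.array(full(*a)),np.array(sfull(*b)));print(nm,X.round(1),e.round(1),f.round(1))
E
```

```text
handle front end [552.4 -29.1 115.1] [ 0.1 -0.2] [-0.3  0.1]
handle back [613.2 -35.5 114. ] [-0.1  0.2] [ 0.3 -0.1]
scrFL [530.1 131.4  69.8] [-0.   0.1] [ 0.1 -0. ]
scrFR [511.6 -13.6  70.1] [-0.1  0.2] [ 0.3 -0.1]
scrBL [700.2 109.8  70.5] [-0.  0.] [ 0. -0.]
scrBR [682.4 -34.6  68.6] [-0.   0.1] [ 0.2 -0. ]
platTR [693.1 -53.9  53.9] [-0.2  0.3] [ 0.6 -0.1]
platFR [493.5 -30.1  61.7] [-0.  0.] [ 0. -0.]
platFL [519.5 171.7  57.1] [ 0.1 -0.3] [-0.4  0.1]
```

```bash
python3 - <<'E'
from h import *
a=cv2.imread('pics/top0.png')[30:160,30:260];b=cv2.imread('pics/scene0.png')[60:190,190:340]
cv2.imwrite('pics/t1.png',cv2.resize(a,None,fx=3.4,fy=3.4,interpolation=2));cv2.imwrite('pics/s1.png',cv2.resize(b,None,fx=4.5,fy=4.5,interpolation=2))
# bar centre line at z 121.5 in shaker frame
O=np.array([610,60.3]);yw=np.radians(-7.1);ex=np.array([np.cos(yw),np.sin(yw)]);ey=np.array([-ex[1],ex[0]])
def sh(X): d=np.array(X[:2])-O;return (d@ex).round(1),(d@ey).round(1)
for p in [(270,208),(440,230),(170,198)]: print("bar",sh(px("top",*full(*p),121.5)))
for p in [(125,190)]: print("bracket",sh(px("top",*full(*p),133)))
for p in [(222,372),(335,387)]: print("block front top",sh(px("top",*full(*p),125)))
print("knob",)
E
```

```text
bar (np.float64(21.0), np.float64(12.6))
bar (np.float64(20.4), np.float64(-67.6))
bar (np.float64(19.9), np.float64(59.6))
bracket (np.float64(18.9), np.float64(79.6))
block front top (np.float64(-59.1), np.float64(24.4))
block front top (np.float64(-59.7), np.float64(-28.4))
knob
```

View pics/t1.png

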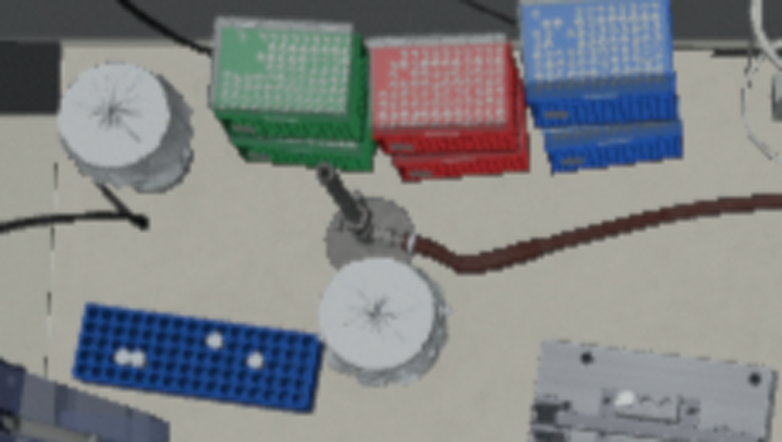

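View pics/s1.png

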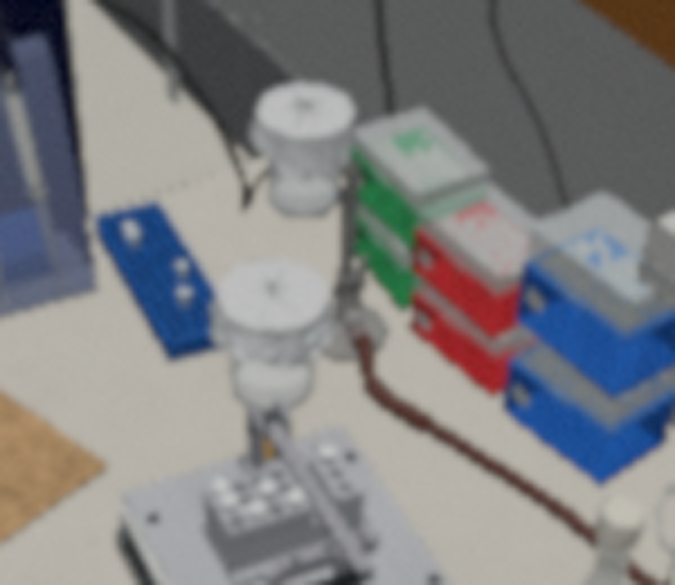

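```bash
python3 - <<'E'
from h import *
O=np.array([610,60.3]);yw=np.radians(-7.1);ex=np.array([np.cos(yw),np.sin(yw)]);ey=np.array([-ex[1],ex[0]])
for a,b in [((141.5,121.6),(250.2,123.8)),((30+114/3.4,30+112/3.4),(190+305/4.5,60+103/4.5))]:
    X,e,f=tri(np.array(a),np.array(b));print(X,e,f,(X[:2]-O)@ex,(X[:2]-O)@ey)
# edge of lid radius
print(px("top",30+320/3.4,121.6,230),px("top",30+440/3.4,121.6,230))
E
```

```text
[728.02831071 278.68486404 114.9861132 ] [-0.02888634  0.06729815] [ 0.09786457 -0.02037463] 90.13057059515067 231.29874883545335
[903.26901249 507.75850559 112.36604189] [ 0.080719   -0.17540131] [-0.23063023  0.04840369] 235.71367541515798 480.27584900089306
[697.34505342 300.26267806 230.        ] [697.42280515 208.70990216 230.        ]
```

Emit:
{"method": "jog_arm", "body": {
  "series": [
    {"dx": 0.021, "dy": -0.034, "rz": 0.6, "gripper": 1},
    {"dx": 0.021, "dy": -0.034, "rz": 0.6},
    {"dx": 0.021, "dy": -0.034, "rz": 0.6},
    {"dx": 0.021, "dy": -0.034, "rz": 0.6},
    {"dx": 0.021, "dy": -0.034, "rz": 0.6},
    {"dx": 0.021, "dy": -0.034, "rz": 0.6},
    {"dx": 0.021, "dy": -0.034, "rz": 0.6},
    {"dx": 0.021, "dy": -0.034, "rz": 0.6},
    {"dx": 0.021, "dy": -0.034, "rz": 0.6},
    {"dx": 0.021, "dy": -0.034, "rz": 0.6},
    {"dx": 0.021, "dy": -0.034, "rz": 0.6},
    {"dx": 0.021, "dy": -0.034, "rz": 0.6}
  ]
}}

```text
$.series[0]: bad value
```

Emit:
{"method": "jog_arm", "body": {
  "series": [
    {"dx": 0.021, "dy": -0.034, "dz": 0, "rx": 0, "ry": 0, "rz": 0.6, "gripper": 1.0},
    {"dx": 0.021, "dy": -0.034, "dz": 0, "rx": 0, "ry": 0, "rz": 0.6, "gripper": 1.0},
    {"dx": 0.021, "dy": -0.034, "dz": 0, "rx": 0, "ry": 0, "rz": 0.6, "gripper": 1.0},
    {"dx": 0.021, "dy": -0.034, "dz": 0, "rx": 0, "ry": 0, "rz": 0.6, "gripper": 1.0},
    {"dx": 0.021, "dy": -0.034, "dz": 0, "rx": 0, "ry": 0, "rz": 0.6, "gripper": 1.0},
    {"dx": 0.021, "dy": -0.034, "dz": 0, "rx": 0, "ry": 0, "rz": 0.6, "gripper": 1.0},
    {"dx": 0.021, "dy": -0.034, "dz": 0, "rx": 0, "ry": 0, "rz": 0.6, "gripper": 1.0},
    {"dx": 0.021, "dy": -0.034, "dz": 0, "rx": 0, "ry": 0, "rz": 0.6, "gripper": 1.0},
    {"dx": 0.021, "dy": -0.034, "dz": 0, "rx": 0, "ry": 0, "rz": 0.6, "gripper": 1.0},
    {"dx": 0.021, "dy": -0.034, "dz": 0, "rx": 0, "ry": 0, "rz": 0.6, "gripper": 1.0},
    {"dx": 0.021, "dy": -0.034, "dz": 0, "rx": 0, "ry": 0, "rz": 0.6, "gripper": 1.0},
    {"dx": 0.021, "dy": -0.034, "dz": 0, "rx": 0, "ry": 0, "rz": 0.6, "gripper": 1.0}
  ]
}}

```text
t: 1.3
eef_pos: [437.7, 187.4, 202.6]
tcp_rot: [-1.571, -0.0, 1.396]
ft_force: [0.9, 1.4, 0.3]
opening: 1.003
```

Emit:
{"method": "jog_arm", "body": {
  "series": [
    {"dx": 0.0227, "dy": -0.0364, "dz": -0.005, "rx": 0, "ry": 0, "rz": 0.49, "gripper": 0.5},
    {"dx": 0.0227, "dy": -0.0364, "dz": -0.005, "rx": 0, "ry": 0, "rz": 0.49, "gripper": 0.5},
    {"dx": 0.0227, "dy": -0.0364, "dz": -0.005, "rx": 0, "ry": 0, "rz": 0.49, "gripper": 0.5},
    {"dx": 0.0227, "dy": -0.0364, "dz": -0.005, "rx": 0, "ry": 0, "rz": 0.49, "gripper": 0.5},
    {"dx": 0.0227, "dy": -0.0364, "dz": -0.005, "rx": 0, "ry": 0, "rz": 0.49, "gripper": 0.5},
    {"dx": 0.0227, "dy": -0.0364, "dz": -0.005, "rx": 0, "ry": 0, "rz": 0.49, "gripper": 0.5},
    {"dx": 0, "dy": 0, "dz": 0, "rx": 0, "ry": 0, "rz": 0, "gripper": 0.5},
    {"dx": 0, "dy": 0, "dz": 0, "rx": 0, "ry": 0, "rz": 0, "gripper": 0.5}
  ]
}}

```text
t: 2.1
eef_pos: [573.1, -30.1, 171.9]
tcp_rot: [-1.569, -0.0, 1.445]
ft_force: [-0.5, 0.5, -0.3]
opening: 0.506
```

```bash
python3 - <<'E'
from h import *
snap("a",{"top":(170,120,290,220,6),"scene":(190,110,310,220,6)})
s=env.state();print(s['joints'].round(3),s['opening'],s['eef_pos'],proj("top",s['eef_pos']),proj("scene",s['eef_pos']))
E
```

```text
[-0.165  0.451  1.722  0.     0.969 -1.613] 0.5037693223950706 [572.80735122 -28.7414509  172.59410896] [250.28938396 172.26661974] [258.59226978 178.64826312]
```

View pics/scene_a.png

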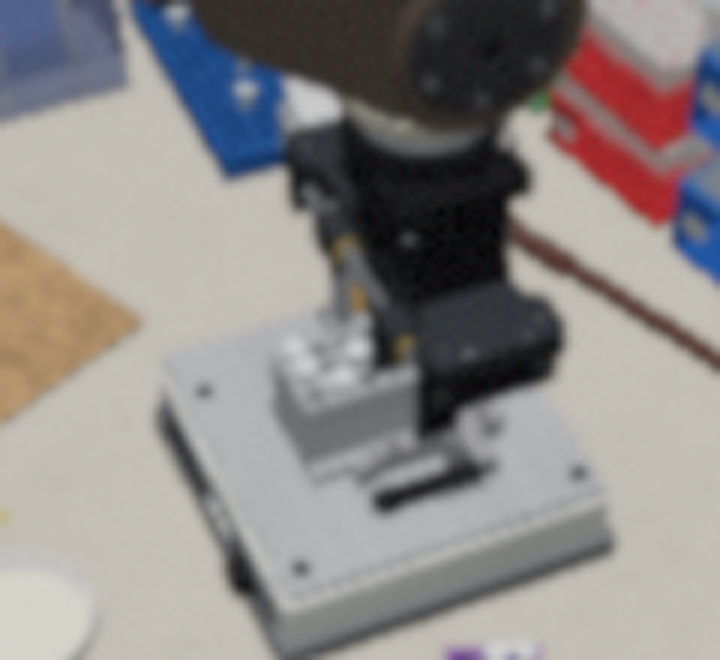

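The scene view shows the gripper's jaw over the black handle (handle at about crop 430,490), straddling it in y, with nothing else touched. I'll descend and close.

Emit:
{"method": "jog_arm", "body": {
  "series": [
    {"dx": 0, "dy": -0.001, "dz": -0.02, "rx": 0, "ry": 0, "rz": 0, "gripper": 0.5},
    {"dx": 0, "dy": 0, "dz": -0.02, "rx": 0, "ry": 0, "rz": 0, "gripper": 0.5},
    {"dx": 0, "dy": 0, "dz": -0.015, "rx": 0, "ry": 0, "rz": 0, "gripper": 0.5},
    {"dx": 0, "dy": 0, "dz": -0.01, "rx": 0, "ry": 0, "rz": 0, "gripper": 0.5},
    {"dx": 0, "dy": 0, "dz": 0, "rx": 0, "ry": 0, "rz": 0, "gripper": 0.0},
    {"dx": 0, "dy": 0, "dz": 0, "rx": 0, "ry": 0, "rz": 0, "gripper": 0.0},
    {"dx": 0, "dy": 0, "dz": 0, "rx": 0, "ry": 0, "rz": 0, "gripper": 0.0},
    {"dx": 0, "dy": 0, "dz": 0, "rx": 0, "ry": 0, "rz": 0, "gripper": 0.0},
    {"dx": 0, "dy": 0, "dz": 0, "rx": 0, "ry": 0, "rz": 0, "gripper": 0.0}
  ]
}}

```text
t: 3.1
eef_pos: [573.5, -30.5, 108.1]
tcp_rot: [-1.572, -0.0, 1.447]
ft_force: [-0.5, 0.9, -0.5]
opening: 0.135
```

```bash
python3 - <<'E'
import numpy as np,json
th=np.arange(0,1.81,.1)
y=-175*np.cos(th);z=175*np.sin(th)
for i in range(18):
    d=y[i+1]-y[i];print(i+1,round(.1236*d/1e3,4),round(.9923*d/1e3,4),round((z[i+1]-z[i])/1e3,4))
E
```

```text
1 0.0001 0.0009 0.0175
2 0.0003 0.0026 0.0173
3 0.0005 0.0043 0.0169
4 0.0007 0.006 0.0164
5 0.0009 0.0076 0.0158
6 0.0011 0.0091 0.0149
7 0.0013 0.0105 0.0139
8 0.0015 0.0118 0.0128
9 0.0016 0.013 0.0115
10 0.0018 0.0141 0.0102
11 0.0019 0.0151 0.0087
12 0.002 0.0158 0.0071
13 0.0021 0.0165 0.0055
14 0.0021 0.0169 0.0038
15 0.0021 0.0172 0.0021
16 0.0022 0.0174 0.0004
17 0.0022 0.0173 -0.0014
18 0.0021 0.0171 -0.0031
```

Emit:
{"method": "jog_arm", "body": {
  "series": [
    {"dx": 0.0001, "dy": 0.0009, "dz": 0.0175, "rx": 0, "ry": 0, "rz": 0, "gripper": 0.0},
    {"dx": 0.0003, "dy": 0.0026, "dz": 0.0173, "rx": 0, "ry": 0, "rz": 0, "gripper": 0.0},
    {"dx": 0.0005, "dy": 0.0043, "dz": 0.0169, "rx": 0, "ry": 0, "rz": 0, "gripper": 0.0},
    {"dx": 0.0007, "dy": 0.006, "dz": 0.0164, "rx": 0, "ry": 0, "rz": 0, "gripper": 0.0},
    {"dx": 0.0009, "dy": 0.0076, "dz": 0.0158, "rx": 0, "ry": 0, "rz": 0, "gripper": 0.0}
  ]
}}

```text
t: 3.6
eef_pos: [575.9, -9.0, 192.6]
tcp_rot: [-1.571, -0.0, 1.447]
ft_force: [0.2, -0.2, 0.9]
opening: 0.006
```

The opening fell to 0.006, so the handle slipped out. I'll look.

```bash
python3 - <<'E'
from h import *
snap("b",{"top":(170,120,290,220,6),"scene":(190,110,310,220,6)})
E
```

```text
(no output)
```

View pics/scene_b.png

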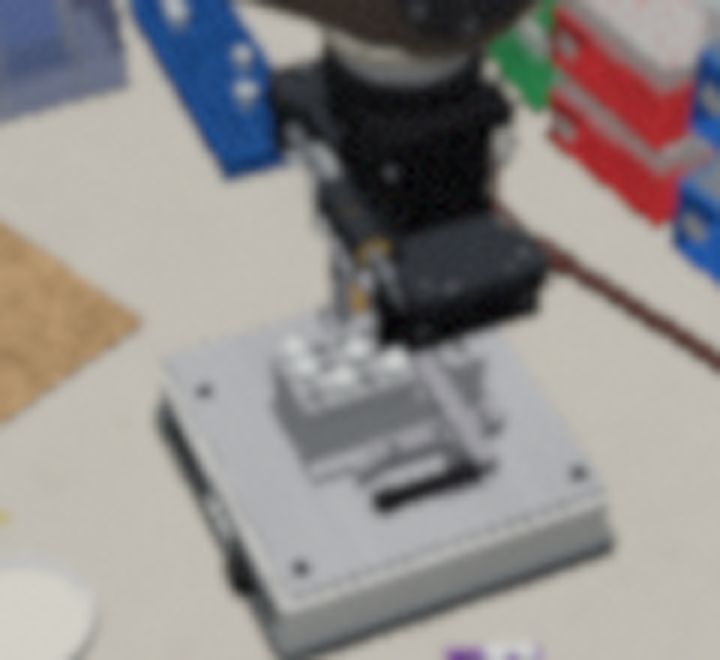

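View pics/top_b.png

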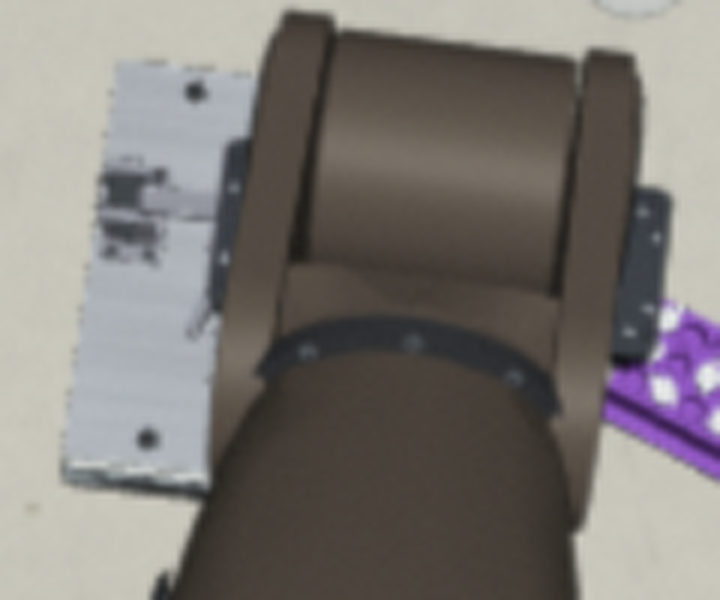

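The bar is still down (handle at crop 380–490, 500–465); the fingers were probably still closing when I lifted. I'll go back and close with a longer wait.

Emit:
{"method": "jog_arm", "body": {
  "series": [
    {"dx": 0, "dy": 0, "dz": 0, "rx": 0, "ry": 0, "rz": 0, "gripper": 0.45},
    {"dx": -0.0025, "dy": -0.0215, "dz": 0, "rx": 0, "ry": 0, "rz": 0, "gripper": 0.45},
    {"dx": 0, "dy": 0, "dz": -0.02, "rx": 0, "ry": 0, "rz": 0, "gripper": 0.45},
    {"dx": 0, "dy": 0, "dz": 0, "rx": 0, "ry": 0, "rz": 0, "gripper": 0.45},
    {"dx": 0, "dy": 0, "dz": 0, "rx": 0, "ry": 0, "rz": 0, "gripper": 0.45},
    {"dx": 0, "dy": 0, "dz": -0.024, "rx": 0, "ry": 0, "rz": 0, "gripper": 0.45},
    {"dx": 0, "dy": 0, "dz": -0.02, "rx": 0, "ry": 0, "rz": 0, "gripper": 0.45},
    {"dx": 0, "dy": 0, "dz": -0.01, "rx": 0, "ry": 0, "rz": 0, "gripper": 0.45},
    {"dx": 0, "dy": 0, "dz": -0.01, "rx": 0, "ry": 0, "rz": 0, "gripper": 0.45},
    {"dx": 0, "dy": 0, "dz": 0, "rx": 0, "ry": 0, "rz": 0, "gripper": 0.45}
  ]
}}

```text
t: 4.7
eef_pos: [573.1, -30.4, 106.9]
tcp_rot: [-1.57, -0.0, 1.447]
ft_force: [-0.4, 0.2, -0.3]
opening: 0.45
```

```bash
python3 - <<'E'
from h import *
snap("c",{"scene":(210,140,300,210,8)})
s=env.state();print(s['eef_pos'],s['opening'],s['ft_force'])
E
```

```text
[573.45832468 -30.48074844 107.63729086] 0.4482507799860125 [0.28648346 0.6171757  0.73781323]
```

View pics/scene_c.png

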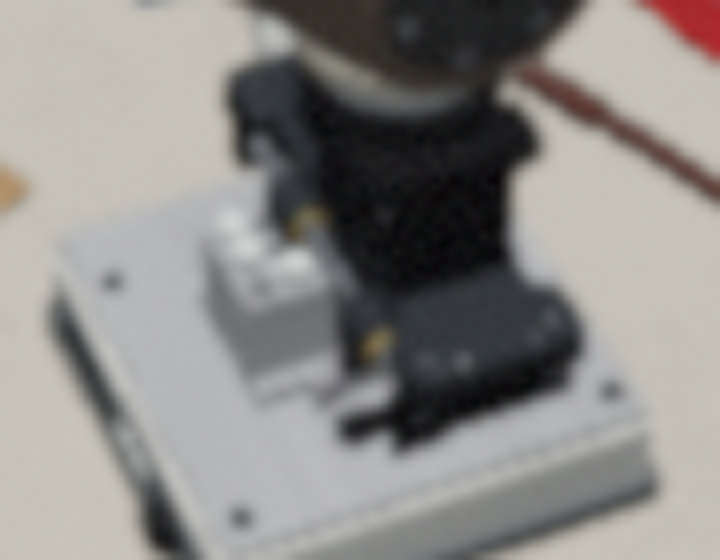

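The fingers straddle the handle, with its front end protruding at crop (350,420). Closing.

Emit:
{"method": "jog_arm", "body": {
  "series": [
    {"dx": 0, "dy": 0, "dz": 0, "rx": 0, "ry": 0, "rz": 0, "gripper": 0.0},
    {"dx": 0, "dy": 0, "dz": 0, "rx": 0, "ry": 0, "rz": 0, "gripper": 0.0},
    {"dx": 0, "dy": 0, "dz": 0, "rx": 0, "ry": 0, "rz": 0, "gripper": 0.0},
    {"dx": 0, "dy": 0, "dz": 0, "rx": 0, "ry": 0, "rz": 0, "gripper": 0.0},
    {"dx": 0, "dy": 0, "dz": 0, "rx": 0, "ry": 0, "rz": 0, "gripper": 0.0},
    {"dx": 0, "dy": 0, "dz": 0, "rx": 0, "ry": 0, "rz": 0, "gripper": 0.0},
    {"dx": 0, "dy": 0, "dz": 0, "rx": 0, "ry": 0, "rz": 0, "gripper": 0.0},
    {"dx": 0, "dy": 0, "dz": 0, "rx": 0, "ry": 0, "rz": 0, "gripper": 0.0}
  ]
}}

```text
t: 5.55
eef_pos: [574.3, -31.3, 110.0]
tcp_rot: [-1.574, 0.001, 1.447]
ft_force: [-5.3, -4.0, 22.5]
opening: 0.005
```

Emit:
{"method": "jog_arm", "body": {
  "series": [
    {"dx": 0.0, "dy": 0.0003, "dz": 0.0085, "rx": 0, "ry": 0, "rz": 0, "gripper": 0.0},
    {"dx": 0.0001, "dy": 0.0006, "dz": 0.009, "rx": 0, "ry": 0, "rz": 0, "gripper": 0.0}
  ]
}}

```text
t: 5.75
eef_pos: [573.4, -29.6, 125.5]
tcp_rot: [-1.571, -0.0, 1.447]
ft_force: [-0.4, 0.4, 0.8]
opening: 0.002
```

```bash
python3 - <<'E'
from h import *
snap("d",{"scene":(210,120,310,205,7)})
s=env.state();print(s['eef_pos'],s['opening'],s['ft_force'],s['moment'])
for d in (0,11,-8): print(d,proj("scene",s['eef_pos']-np.array([0,0,d])))
E
```

```text
[574.02032159 -29.60396032 126.93021215] 0.0019506700740053364 [ 0.38828016 -0.00432072  2.11599842] [-0.00251169 -0.03411084  0.01195073]
0 [258.81281517 188.39556575]
11 [258.75336504 190.65196182]
-8 [258.85658607 186.73426644]
```

View pics/scene_d.png

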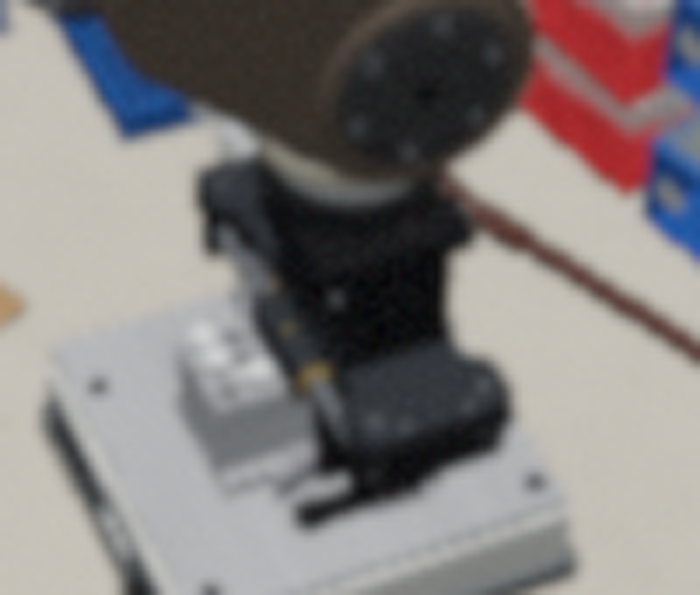

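The closed fingers met 22 N upwards, so the handle was squeezed out downwards: it sits lower on the pads than reckoned. I'll go about 14 mm deeper.

Emit:
{"method": "jog_arm", "body": {
  "series": [
    {"dx": 0, "dy": -0.001, "dz": 0.01, "rx": 0, "ry": 0, "rz": 0, "gripper": 0.45},
    {"dx": 0, "dy": 0, "dz": 0, "rx": 0, "ry": 0, "rz": 0, "gripper": 0.45},
    {"dx": 0, "dy": 0, "dz": 0, "rx": 0, "ry": 0, "rz": 0, "gripper": 0.45},
    {"dx": 0, "dy": 0, "dz": 0, "rx": 0, "ry": 0, "rz": 0, "gripper": 0.45},
    {"dx": 0, "dy": 0, "dz": -0.015, "rx": 0, "ry": 0, "rz": 0, "gripper": 0.45},
    {"dx": 0, "dy": 0, "dz": -0.015, "rx": 0, "ry": 0, "rz": 0, "gripper": 0.45},
    {"dx": 0, "dy": 0, "dz": -0.008, "rx": 0, "ry": 0, "rz": 0, "gripper": 0.45},
    {"dx": 0, "dy": 0, "dz": -0.004, "rx": 0, "ry": 0, "rz": 0, "gripper": 0.45},
    {"dx": 0, "dy": 0, "dz": 0, "rx": 0, "ry": 0, "rz": 0, "gripper": 0.45}
  ]
}}

```text
t: 6.7
eef_pos: [573.3, -30.6, 92.7]
tcp_rot: [-1.57, -0.0, 1.447]
ft_force: [-0.6, -0.5, -0.1]
opening: 0.451
```

Emit:
{"method": "jog_arm", "body": {
  "series": [
    {"dx": 0, "dy": 0, "dz": 0, "rx": 0, "ry": 0, "rz": 0, "gripper": 0.3},
    {"dx": 0, "dy": 0, "dz": 0, "rx": 0, "ry": 0, "rz": 0, "gripper": 0.2},
    {"dx": 0, "dy": 0, "dz": 0, "rx": 0, "ry": 0, "rz": 0, "gripper": 0.2},
    {"dx": 0, "dy": 0, "dz": 0, "rx": 0, "ry": 0, "rz": 0, "gripper": 0.2}
  ]
}}

```text
t: 7.1
eef_pos: [573.6, -30.7, 93.4]
tcp_rot: [-1.571, -0.0, 1.447]
ft_force: [0.6, 0.9, 1.1]
opening: 0.215
```

Emit:
{"method": "jog_arm", "body": {
  "series": [
    {"dx": 0, "dy": 0, "dz": 0, "rx": 0, "ry": 0, "rz": 0, "gripper": 0.1},
    {"dx": 0, "dy": 0, "dz": 0, "rx": 0, "ry": 0, "rz": 0, "gripper": 0.1},
    {"dx": 0, "dy": 0, "dz": 0, "rx": 0, "ry": 0, "rz": 0, "gripper": 0.1},
    {"dx": 0, "dy": 0, "dz": 0, "rx": 0, "ry": 0, "rz": 0, "gripper": 0.1}
  ]
}}

```text
t: 7.5
eef_pos: [573.4, -31.6, 93.2]
tcp_rot: [-1.571, 0.001, 1.447]
ft_force: [-2.8, -7.5, 0.7]
opening: 0.138
```

Emit:
{"method": "jog_arm", "body": {
  "series": [
    {"dx": 0, "dy": -0.001, "dz": 0, "rx": 0, "ry": 0, "rz": 0, "gripper": 0.0},
    {"dx": 0, "dy": 0, "dz": 0, "rx": 0, "ry": 0, "rz": 0, "gripper": 0.0},
    {"dx": 0, "dy": 0, "dz": 0, "rx": 0, "ry": 0, "rz": 0, "gripper": 0.0}
  ]
}}

```text
t: 7.8
eef_pos: [573.4, -31.6, 93.2]
tcp_rot: [-1.571, 0.0, 1.447]
ft_force: [-1.2, 0.2, 1.3]
opening: 0.139
```

Emit:
{"method": "jog_arm", "body": {
  "series": [
    {"dx": 0.0, "dy": 0.0002, "dz": 0.0087, "rx": 0, "ry": 0, "rz": 0, "gripper": 0.0},
    {"dx": 0.0001, "dy": 0.0006, "dz": 0.0088, "rx": 0, "ry": 0, "rz": 0, "gripper": 0.0},
    {"dx": 0, "dy": 0, "dz": 0, "rx": 0, "ry": 0, "rz": 0, "gripper": 0.0}
  ]
}}

```text
t: 8.1
eef_pos: [573.5, -30.7, 111.7]
tcp_rot: [-1.571, 0.0, 1.447]
ft_force: [-1.0, -0.8, -2.4]
opening: 0.142
```

Held: opening 0.142 and −2.4 N, which matches the lifting load. I'll continue along the arc.

Emit:
{"method": "jog_arm", "body": {
  "series": [
    {"dx": 0.0003, "dy": 0.0026, "dz": 0.0173, "rx": 0, "ry": 0, "rz": 0, "gripper": 0.0},
    {"dx": 0.0005, "dy": 0.0043, "dz": 0.0169, "rx": 0, "ry": 0, "rz": 0, "gripper": 0.0},
    {"dx": 0.0007, "dy": 0.006, "dz": 0.0164, "rx": 0, "ry": 0, "rz": 0, "gripper": 0.0},
    {"dx": 0.0009, "dy": 0.0076, "dz": 0.0158, "rx": 0, "ry": 0, "rz": 0, "gripper": 0.0}
  ]
}}

```text
t: 8.5
eef_pos: [575.9, -11.7, 178.1]
tcp_rot: [-1.571, 0.002, 1.447]
ft_force: [-0.5, -8.9, 0.1]
opening: 0.139
```

Emit:
{"method": "jog_arm", "body": {
  "series": [
    {"dx": 0.0011, "dy": 0.0081, "dz": 0.0149, "rx": 0, "ry": 0, "rz": 0, "gripper": 0.0},
    {"dx": 0.0013, "dy": 0.0105, "dz": 0.0139, "rx": 0, "ry": 0, "rz": 0, "gripper": 0.0},
    {"dx": 0.0015, "dy": 0.0118, "dz": 0.0128, "rx": 0, "ry": 0, "rz": 0, "gripper": 0.0},
    {"dx": 0.0016, "dy": 0.013, "dz": 0.0115, "rx": 0, "ry": 0, "rz": 0, "gripper": 0.0}
  ]
}}

```text
t: 8.9
eef_pos: [581.8, 30.5, 232.7]
tcp_rot: [-1.574, 0.005, 1.447]
ft_force: [-2.2, -15.4, 13.4]
opening: 0.142
```

Emit:
{"method": "jog_arm", "body": {
  "series": [
    {"dx": 0.0018, "dy": 0.0129, "dz": 0.0122, "rx": 0, "ry": 0, "rz": 0, "gripper": 0.0},
    {"dx": 0.0019, "dy": 0.0151, "dz": 0.0092, "rx": 0, "ry": 0, "rz": 0, "gripper": 0.0},
    {"dx": 0.002, "dy": 0.0158, "dz": 0.0076, "rx": 0, "ry": 0, "rz": 0, "gripper": 0.0}
  ]
}}

```text
t: 9.2
eef_pos: [587.9, 76.5, 260.8]
tcp_rot: [-1.574, 0.001, 1.447]
ft_force: [3.4, -3.6, 1.7]
opening: 0.14
```

Emit:
{"method": "jog_arm", "body": {
  "series": [
    {"dx": 0.0021, "dy": 0.0165, "dz": 0.0055, "rx": 0, "ry": 0, "rz": 0, "gripper": 0.0},
    {"dx": 0.0021, "dy": 0.0169, "dz": 0.0038, "rx": 0, "ry": 0, "rz": 0, "gripper": 0.0},
    {"dx": 0.0021, "dy": 0.0172, "dz": 0.0021, "rx": 0, "ry": 0, "rz": 0, "gripper": 0.0}
  ]
}}

```text
t: 9.5
eef_pos: [594.3, 128.1, 271.8]
tcp_rot: [-1.574, -0.0, 1.447]
ft_force: [4.7, -3.6, 5.3]
opening: 0.135
```

Emit:
{"method": "jog_arm", "body": {
  "series": [
    {"dx": 0.0022, "dy": 0.0174, "dz": 0.0004, "rx": 0, "ry": 0, "rz": 0, "gripper": 0.0},
    {"dx": 0.0022, "dy": 0.0173, "dz": -0.0014, "rx": 0, "ry": 0, "rz": 0, "gripper": 0.0},
    {"dx": 0.0021, "dy": 0.0171, "dz": -0.0031, "rx": 0, "ry": 0, "rz": 0, "gripper": 0.0}
  ]
}}

```text
t: 9.8
eef_pos: [600.6, 180.7, 266.4]
tcp_rot: [-1.572, -0.001, 1.447]
ft_force: [6.6, -0.4, 2.8]
opening: 0.141
```

Emit:
{"method": "jog_arm", "body": {
  "series": [
    {"dx": 0.0006, "dy": 0.0045, "dz": -0.001, "rx": 0, "ry": 0, "rz": 0, "gripper": 0.0},
    {"dx": 0.0006, "dy": 0.0045, "dz": -0.0012, "rx": 0, "ry": 0, "rz": 0, "gripper": 0.0},
    {"dx": 0, "dy": 0, "dz": 0, "rx": 0, "ry": 0, "rz": 0, "gripper": 0.0}
  ]
}}

```text
t: 10.1
eef_pos: [601.6, 189.5, 263.8]
tcp_rot: [-1.571, -0.0, 1.448]
ft_force: [4.8, 0.5, 3.8]
opening: 0.136
```

Emit:
{"method": "jog_arm", "body": {
  "series": [
    {"dx": 0, "dy": 0, "dz": 0, "rx": 0, "ry": 0, "rz": 0, "gripper": 0.5},
    {"dx": 0, "dy": 0, "dz": 0, "rx": 0, "ry": 0, "rz": 0, "gripper": 0.5},
    {"dx": 0, "dy": 0, "dz": 0, "rx": 0, "ry": 0, "rz": 0, "gripper": 0.5},
    {"dx": 0, "dy": 0, "dz": 0, "rx": 0, "ry": 0, "rz": 0, "gripper": 0.5},
    {"dx": 0, "dy": 0, "dz": 0.02, "rx": 0, "ry": 0, "rz": 0, "gripper": 0.5},
    {"dx": 0, "dy": 0, "dz": 0.02, "rx": 0, "ry": 0, "rz": 0, "gripper": 0.5},
    {"dx": 0, "dy": 0, "dz": 0.02, "rx": 0, "ry": 0, "rz": 0, "gripper": 0.5},
    {"dx": -0.02, "dy": -0.01, "dz": 0.01, "rx": 0, "ry": 0, "rz": 0, "gripper": 0.5},
    {"dx": -0.04, "dy": -0.02, "dz": 0, "rx": 0, "ry": 0, "rz": 0, "gripper": 1.0},
    {"dx": -0.04, "dy": -0.02, "dz": 0, "rx": 0, "ry": 0, "rz": 0, "gripper": 1.0},
    {"dx": -0.04, "dy": -0.02, "dz": 0, "rx": 0, "ry": 0, "rz": 0, "gripper": 1.0},
    {"dx": 0, "dy": 0, "dz": 0, "rx": 0, "ry": 0, "rz": 0, "gripper": 1.0}
  ]
}}

```text
t: 11.3
eef_pos: [457.2, 117.0, 334.8]
tcp_rot: [-1.571, 0.0, 1.446]
ft_force: [1.5, -0.5, -0.3]
opening: 0.779
```

```bash
python3 - <<'E'
from h import *
snap("e",{"top":(150,110,270,210,6),"scene":(190,90,310,190,6)})
s=env.state();print(s['eef_pos'],s['opening'])
E
```

```text
[460.94353356 118.05862869 334.89006167] 0.8646082301736132
```

View pics/scene_e.png

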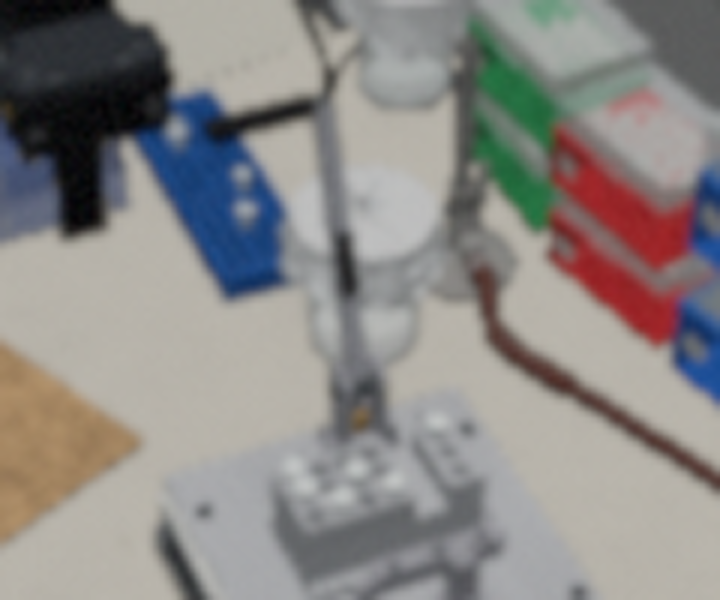

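View pics/top_e.png

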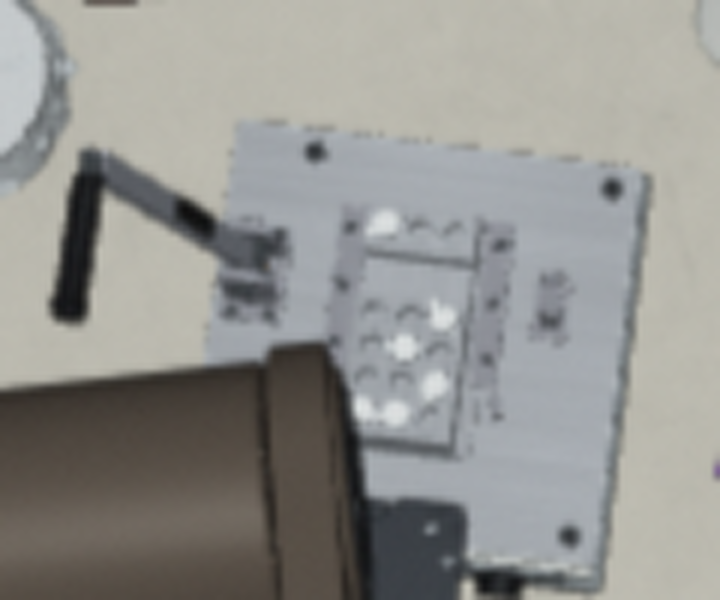

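```bash
python3 - <<'E'
from h import *
O=np.array([608.6,60.5]);yw=np.radians(-7.1);ex=np.array([np.cos(yw),np.sin(yw)]);ey=np.array([-ex[1],ex[0]])
sh=lambda X:(((X[:2]-O)@ex).round(1),((X[:2]-O)@ey).round(1))
f=lambda u,v:np.array([150+u/6-.4,110+v/6-.4]);g=lambda u,v:np.array([190+u/6-.4,90+v/6-.4])
for a,b in[((69,312),(218,130)),((92,165),(315,103))]:
    X,e,h=tri(f(*a),g(*b));print(X,e,h,sh(X),"theta",np.arctan2(X[2]-115.5,80-sh(X)[1]))
for nm,p,z in[("blk BR top",(475,265),125),("FR",(452,442),125),("railL out",(340,250),87),("railR out",(512,255),87),("railR in",(482,255),87),("saddle",(552,300),116),("BLtop groove",(366,252),125)]:
    print(nm,sh(px("top",*f(*p),z)),px("top",*f(*p),z)[:2].round(1))
E
```

```text
[582.73656924 193.4120028  282.384334  ] [ 0.12550875 -0.31859011] [-0.47411351  0.09413784] (np.float64(-42.1), np.float64(128.7)) theta 1.8547307131726363
[642.64874895 185.68630019 283.33088912] [-0.15305932  0.36514265] [ 0.54321615 -0.11391496] (np.float64(18.3), np.float64(128.4)) theta 1.8515638808597652
blk BR top (np.float64(28.0), np.float64(-26.9)) [633.1  30.4]
FR (np.float64(-56.1), np.float64(-26.8)) [549.6  40.9]
railL out (np.float64(34.8), np.float64(40.2)) [648.1  96.1]
railR out (np.float64(42.5), np.float64(-42.1)) [645.6  13.5]
railR in (np.float64(40.7), np.float64(-27.8)) [645.6  27.9]
saddle (np.float64(17.6), np.float64(-64.4)) [618.1  -5.6]
BLtop groove (np.float64(27.9), np.float64(24.4)) [639.3  81.3]
```

```bash
python3 - <<'E'
from h import *
s=env.state();p=s['eef_pos'];print(p)
for d in(-11,0,12,60):
  for sgn in(-1,0,1):
    q=proj("scene",p+np.array([.124*45*sgn,.992*45*sgn,d]));print(d,sgn,((q-[190,90])*6).round())
snap("f",{"scene":(150,60,270,160,6)})
for sgn in(-1,1):
  for d in(-11,12,60):print(sgn,d,((proj("scene",p+np.array([.124*45*sgn,.992*45*sgn,d]))-[150,60])*6).round())
E
```

```text
[460.94353356 118.05862869 334.89006167]
-11 -1 [ 93. 272.]
-11 0 [ 62. 217.]
-11 1 [ 33. 165.]
0 -1 [ 91. 254.]
0 0 [ 60. 199.]
0 1 [ 30. 147.]
12 -1 [ 88. 234.]
12 0 [ 57. 179.]
12 1 [ 27. 127.]
60 -1 [ 78. 150.]
60 0 [46. 95.]
60 1 [16. 43.]
-1 -11 [333. 452.]
-1 12 [328. 414.]
-1 60 [318. 330.]
1 -11 [273. 345.]
1 12 [267. 307.]
1 60 [256. 223.]
```

View pics/scene_f.png

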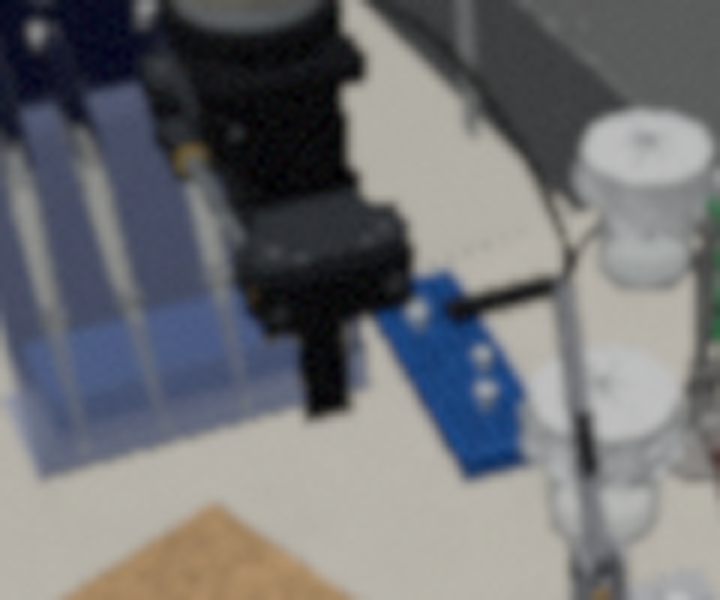

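The visible fingertip (crop 328,414) projects 12 mm above the reported TCP rather than 11 mm below it. That explains the slip, so I'll treat tip z as TCP z + 12. The bar is open: the handle triangulates to θ ≈ 1.85. The candidates for the block are the grey one in the shaker, top (217,172), and the purple one, (291,187); the grey one in the rails, with white lids, is right. The enlarged crop above confirms it. Moving over it now.

Emit:
{"method": "jog_arm", "body": {
  "series": [
    {"dx": 0.029, "dy": -0.0138, "dz": 0, "rx": 0, "ry": 0, "rz": 0, "gripper": 1.0},
    {"dx": 0.029, "dy": -0.0138, "dz": 0, "rx": 0, "ry": 0, "rz": 0, "gripper": 1.0},
    {"dx": 0.029, "dy": -0.0138, "dz": 0, "rx": 0, "ry": 0, "rz": 0, "gripper": 1.0},
    {"dx": 0.029, "dy": -0.0138, "dz": 0, "rx": 0, "ry": 0, "rz": 0, "gripper": 1.0},
    {"dx": 0, "dy": 0, "dz": -0.035, "rx": 0, "ry": 0, "rz": 0, "gripper": 1.0},
    {"dx": 0, "dy": 0, "dz": -0.035, "rx": 0, "ry": 0, "rz": 0, "gripper": 1.0},
    {"dx": 0, "dy": 0, "dz": -0.035, "rx": 0, "ry": 0, "rz": 0, "gripper": 1.0},
    {"dx": 0, "dy": 0, "dz": -0.035, "rx": 0, "ry": 0, "rz": 0, "gripper": 1.0},
    {"dx": 0, "dy": 0, "dz": -0.035, "rx": 0, "ry": 0, "rz": 0, "gripper": 1.0},
    {"dx": 0, "dy": 0, "dz": -0.02, "rx": 0, "ry": 0, "rz": 0, "gripper": 1.0},
    {"dx": 0, "dy": 0, "dz": 0, "rx": 0, "ry": 0, "rz": 0, "gripper": 1.0},
    {"dx": 0, "dy": 0, "dz": 0, "rx": 0, "ry": 0, "rz": 0, "gripper": 1.0}
  ]
}}

```text
t: 12.65
eef_pos: [578.0, 63.3, 139.0]
tcp_rot: [-1.57, -0.0, 1.447]
ft_force: [0.5, -0.3, 1.0]
opening: 0.995
```

```bash
python3 - <<'E'
from h import *
snap("g",{"scene":(190,100,310,200,6)})
s=env.state();print(s['eef_pos'],s['opening'],s['ft_force'])
E
```

```text
[578.14390813  63.27809017 139.81210568] 0.9993821430770337 [0.81764353 0.49369381 0.53824217]
```

View pics/scene_g.png

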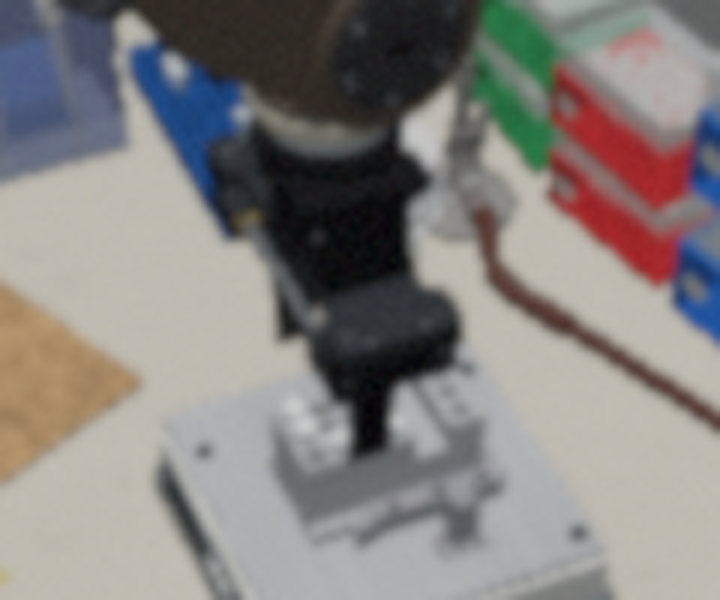

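The fingers straddle the block (near fingertip at crop 370,450). Descending to TCP z 82.

Emit:
{"method": "jog_arm", "body": {
  "series": [
    {"dx": 0, "dy": 0, "dz": -0.015, "rx": 0, "ry": 0, "rz": 0, "gripper": 1.0},
    {"dx": 0, "dy": 0, "dz": -0.015, "rx": 0, "ry": 0, "rz": 0, "gripper": 1.0},
    {"dx": 0, "dy": 0, "dz": -0.015, "rx": 0, "ry": 0, "rz": 0, "gripper": 1.0},
    {"dx": 0, "dy": 0, "dz": -0.01, "rx": 0, "ry": 0, "rz": 0, "gripper": 1.0},
    {"dx": 0, "dy": 0, "dz": -0.002, "rx": 0, "ry": 0, "rz": 0, "gripper": 0.65},
    {"dx": 0, "dy": 0, "dz": 0, "rx": 0, "ry": 0, "rz": 0, "gripper": 0.65},
    {"dx": 0, "dy": 0, "dz": 0, "rx": 0, "ry": 0, "rz": 0, "gripper": 0.5},
    {"dx": 0, "dy": 0, "dz": 0, "rx": 0, "ry": 0, "rz": 0, "gripper": 0.5},
    {"dx": 0, "dy": 0, "dz": 0, "rx": 0, "ry": 0, "rz": 0, "gripper": 0.4},
    {"dx": 0, "dy": 0, "dz": 0, "rx": 0, "ry": 0, "rz": 0, "gripper": 0.4}
  ]
}}

```text
t: 13.7
eef_pos: [577.2, 63.1, 82.4]
tcp_rot: [-1.571, -0.0, 1.447]
ft_force: [-1.5, 1.8, 1.1]
opening: 0.549
```

Gripped: 52 mm opening and low force. I'll slide it along shaker −x.

Emit:
{"method": "jog_arm", "body": {
  "series": [
    {"dx": 0, "dy": 0, "dz": 0, "rx": 0, "ry": 0, "rz": 0, "gripper": 0.0},
    {"dx": -0.0099, "dy": 0.0012, "dz": 0, "rx": 0, "ry": 0, "rz": 0, "gripper": 0.0},
    {"dx": -0.0099, "dy": 0.0012, "dz": 0, "rx": 0, "ry": 0, "rz": 0, "gripper": 0.0},
    {"dx": -0.0099, "dy": 0.0012, "dz": 0, "rx": 0, "ry": 0, "rz": 0, "gripper": 0.0}
  ]
}}

```text
t: 14.1
eef_pos: [546.9, 66.7, 82.5]
tcp_rot: [-1.572, -0.0, 1.447]
ft_force: [3.1, 0.3, -3.3]
opening: 0.543
```

Emit:
{"method": "jog_arm", "body": {
  "series": [
    {"dx": -0.0099, "dy": 0.0012, "dz": 0, "rx": 0, "ry": 0, "rz": 0, "gripper": 0.0},
    {"dx": -0.0099, "dy": 0.0012, "dz": 0, "rx": 0, "ry": 0, "rz": 0, "gripper": 0.0},
    {"dx": -0.0099, "dy": 0.0012, "dz": 0, "rx": 0, "ry": 0, "rz": 0, "gripper": 0.0},
    {"dx": -0.0099, "dy": 0.0012, "dz": 0, "rx": 0, "ry": 0, "rz": 0, "gripper": 0.0},
    {"dx": -0.0099, "dy": 0.0012, "dz": 0, "rx": 0, "ry": 0, "rz": 0, "gripper": 0.0},
    {"dx": -0.003, "dy": 0.0004, "dz": 0, "rx": 0, "ry": 0, "rz": 0, "gripper": 0.0},
    {"dx": 0, "dy": 0, "dz": 0, "rx": 0, "ry": 0, "rz": 0, "gripper": 0.0}
  ]
}}

```text
t: 14.8
eef_pos: [493.8, 73.2, 82.4]
tcp_rot: [-1.57, -0.0, 1.447]
ft_force: [-1.1, 0.3, 10.6]
opening: 0.544
```

```bash
python3 - <<'E'
from h import *
snap("h",{"scene":(190,110,310,210,6),"top":(150,110,270,210,6)})
s=env.state();print(s['eef_pos'],s['opening'],s['ft_force'],s['moment'])
E
```

```text
[493.78531589  73.23638399  82.38099376] 0.5452523724313099 [-1.6656567  -0.20963912 11.50209442] [ 0.22225177 -0.01720378  0.00097953]
```

View pics/scene_h.png

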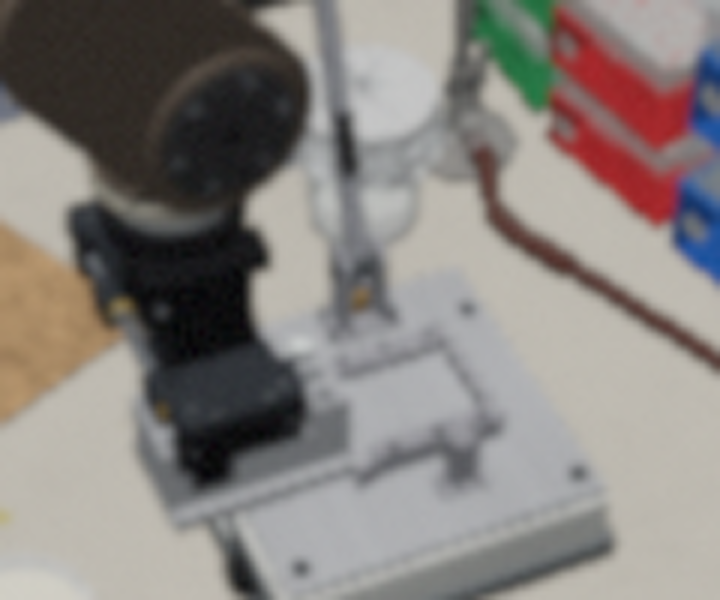

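View pics/top_h.png

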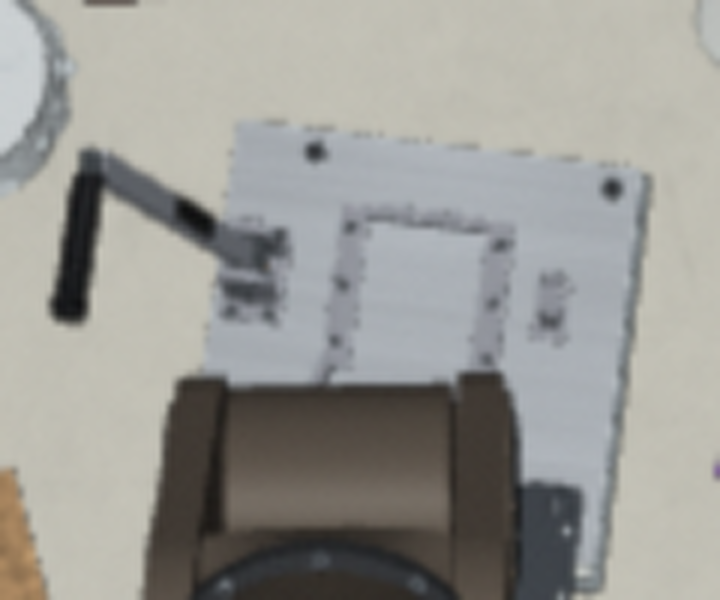

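The block is clear of the rails and level. I'll release, and regrip nearer its centre for the lift.

Emit:
{"method": "jog_arm", "body": {
  "series": [
    {"dx": 0, "dy": 0, "dz": 0.001, "rx": 0, "ry": 0, "rz": 0, "gripper": 0.7},
    {"dx": 0, "dy": 0, "dz": 0, "rx": 0, "ry": 0, "rz": 0, "gripper": 0.7},
    {"dx": 0, "dy": 0, "dz": 0, "rx": 0, "ry": 0, "rz": 0, "gripper": 0.7},
    {"dx": 0, "dy": 0, "dz": 0, "rx": 0, "ry": 0, "rz": 0, "gripper": 0.7},
    {"dx": 0.012, "dy": -0.0015, "dz": 0, "rx": 0, "ry": 0, "rz": 0, "gripper": 0.7},
    {"dx": 0.012, "dy": -0.0015, "dz": 0, "rx": 0, "ry": 0, "rz": 0, "gripper": 0.7},
    {"dx": 0, "dy": 0, "dz": 0, "rx": 0, "ry": 0, "rz": 0, "gripper": 0.7}
  ]
}}

```text
t: 15.6
eef_pos: [521.0, 69.7, 83.1]
tcp_rot: [-1.572, -0.0, 1.447]
ft_force: [-0.2, 0.5, -0.5]
opening: 0.695
```

```bash
python3 - <<'E'
from h import *
snap("i",{"scene":(190,110,310,210,6)})
s=env.state();print(s['eef_pos'],s['opening'],s['ft_force'],s['moment'])
E
```

```text
[519.82392825  69.86278916  82.93819683] 0.7009730362484494 [ 0.0578618  -0.36258228 -0.40232433] [ 0.03525061 -0.00116533 -0.04790798]
```

View pics/scene_i.png

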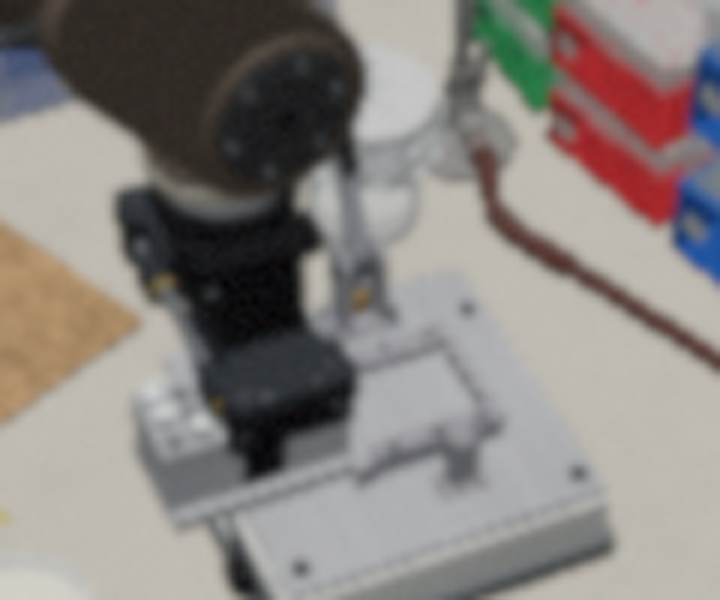

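The block stayed level, and the fingers now stand near its middle. Gripping and lifting.

Emit:
{"method": "jog_arm", "body": {
  "series": [
    {"dx": 0, "dy": 0, "dz": 0, "rx": 0, "ry": 0, "rz": 0, "gripper": 0.4},
    {"dx": 0, "dy": 0, "dz": 0, "rx": 0, "ry": 0, "rz": 0, "gripper": 0.0},
    {"dx": 0, "dy": 0, "dz": 0, "rx": 0, "ry": 0, "rz": 0, "gripper": 0.0},
    {"dx": 0, "dy": 0, "dz": 0, "rx": 0, "ry": 0, "rz": 0, "gripper": 0.0},
    {"dx": 0, "dy": 0, "dz": 0, "rx": 0, "ry": 0, "rz": 0, "gripper": 0.0},
    {"dx": 0, "dy": 0, "dz": 0, "rx": 0, "ry": 0, "rz": 0, "gripper": 0.0},
    {"dx": 0, "dy": 0, "dz": 0.005, "rx": 0, "ry": 0, "rz": 0, "gripper": 0.0},
    {"dx": 0, "dy": 0, "dz": 0.01, "rx": 0, "ry": 0, "rz": 0, "gripper": 0.0},
    {"dx": 0, "dy": 0, "dz": 0.01, "rx": 0, "ry": 0, "rz": 0, "gripper": 0.0},
    {"dx": 0, "dy": 0, "dz": 0.01, "rx": 0, "ry": 0, "rz": 0, "gripper": 0.0}
  ]
}}

```text
t: 16.65
eef_pos: [519.1, 70.0, 119.3]
tcp_rot: [-1.571, -0.0, 1.447]
ft_force: [-0.1, 0.1, -4.9]
opening: 0.546
```

Emit:
{"method": "jog_arm", "body": {
  "series": [
    {"dx": -0.02, "dy": 0.003, "dz": 0.015, "rx": 0, "ry": 0, "rz": 0, "gripper": 0.0},
    {"dx": -0.03, "dy": 0.006, "dz": 0.015, "rx": 0, "ry": 0, "rz": 0, "gripper": 0.0},
    {"dx": -0.0265, "dy": 0.02, "dz": 0, "rx": 0, "ry": 0, "rz": 0, "gripper": 0.0},
    {"dx": 0, "dy": 0.03, "dz": 0, "rx": 0, "ry": 0, "rz": 0, "gripper": 0.0},
    {"dx": 0, "dy": 0.03, "dz": 0, "rx": 0, "ry": 0, "rz": 0, "gripper": 0.0},
    {"dx": 0, "dy": 0.03, "dz": 0, "rx": 0, "ry": 0, "rz": 0, "gripper": 0.0},
    {"dx": 0, "dy": 0.03, "dz": 0, "rx": 0, "ry": 0, "rz": 0, "gripper": 0.0},
    {"dx": 0, "dy": 0.03, "dz": 0, "rx": 0, "ry": 0, "rz": 0, "gripper": 0.0},
    {"dx": 0, "dy": 0.03, "dz": 0, "rx": 0, "ry": 0, "rz": 0, "gripper": 0.0},
    {"dx": 0, "dy": 0.03, "dz": 0, "rx": 0, "ry": 0, "rz": 0, "gripper": 0.0},
    {"dx": 0, "dy": 0.0155, "dz": 0, "rx": 0, "ry": 0, "rz": 0, "gripper": 0.0},
    {"dx": 0, "dy": 0, "dz": 0, "rx": 0, "ry": 0, "rz": 0, "gripper": 0.0}
  ]
}}

```text
t: 17.85
eef_pos: [442.3, 325.9, 148.5]
tcp_rot: [-1.571, -0.001, 1.449]
ft_force: [0.4, -1.3, -5.1]
opening: 0.54
```

```bash
python3 - <<'E'
from h import *
snap("j",{"scene":(110,90,230,190,6),"top":(80,150,200,250,6)})
s=env.state();print(s['eef_pos'],s['opening'],s['ft_force'],s['moment'])
E
```

```text
[442.2218589  324.0534437  148.30506388] 0.5475119815407828 [-0.66710286 -0.03583218 -5.39247046] [-0.0278646   0.0448312  -0.00457937]
```

View pics/scene_j.png

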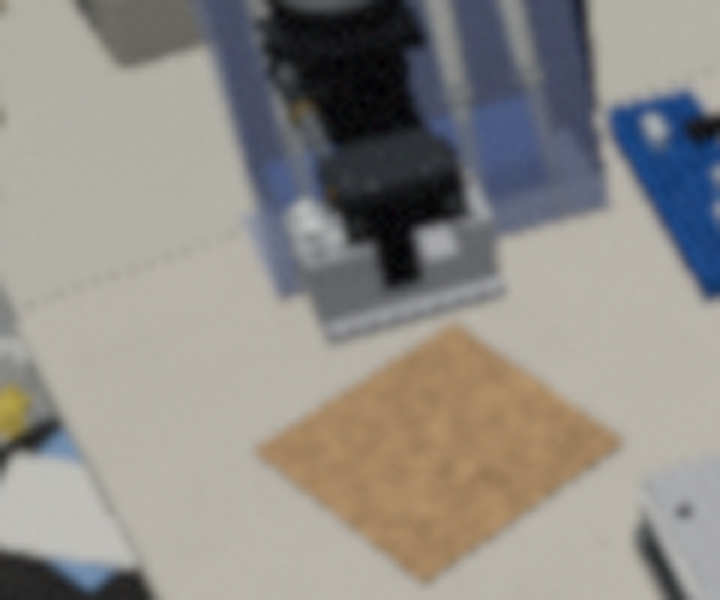

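View pics/top_j.png

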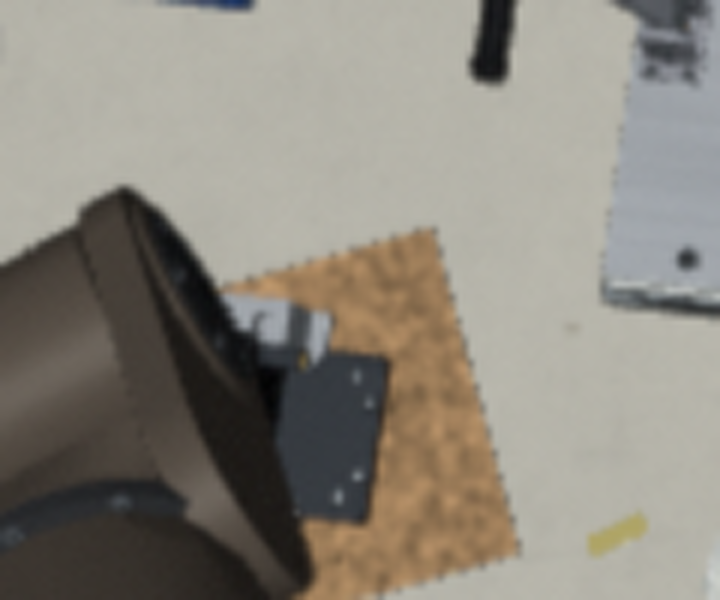

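```bash
python3 - <<'E'
from h import *
yw=np.radians(-7.1);ex=np.array([np.cos(yw),np.sin(yw)]);ey=np.array([-ex[1],ex[0]])
c=np.array([442.2,324.05])+5.7*ex
for X in(-55,55):
    p=c+X*ex-34*ey
    print((proj("scene",[*p,135.4])-[110,90])*6)
for u,v in((330,340),(503,295)):
    print(px("scene",110+u/6-.4,90+v/6-.4,135.4), "expected",c+(-55 if u<400 else 55)*ex-34*ey)
E
```

```text
[330.51671719 346.1415585 ]
[510.08480919 296.04631377]
[390.47508946 304.24338607 135.4       ] expected [389.07558525 296.40426692]
[494.70990546 288.57844995 135.4       ] expected [498.23209842 282.80810447]
```

The block hangs level above the mat, and its near bottom edge is within a few mm of where I expected it. Lowering.

Emit:
{"method": "jog_arm", "body": {
  "series": [
    {"dx": 0, "dy": -0.002, "dz": -0.015, "rx": 0, "ry": 0, "rz": 0, "gripper": 0.0},
    {"dx": 0, "dy": 0, "dz": -0.02, "rx": 0, "ry": 0, "rz": 0, "gripper": 0.0},
    {"dx": 0, "dy": 0, "dz": -0.02, "rx": 0, "ry": 0, "rz": 0, "gripper": 0.0},
    {"dx": 0, "dy": 0, "dz": -0.02, "rx": 0, "ry": 0, "rz": 0, "gripper": 0.0},
    {"dx": 0, "dy": 0, "dz": -0.02, "rx": 0, "ry": 0, "rz": 0, "gripper": 0.0},
    {"dx": 0, "dy": 0, "dz": -0.015, "rx": 0, "ry": 0, "rz": 0, "gripper": 0.0},
    {"dx": 0, "dy": 0, "dz": -0.008, "rx": 0, "ry": 0, "rz": 0, "gripper": 0.0},
    {"dx": 0, "dy": 0, "dz": -0.003, "rx": 0, "ry": 0, "rz": 0, "gripper": 0.0},
    {"dx": 0, "dy": 0, "dz": 0, "rx": 0, "ry": 0, "rz": 0, "gripper": 0.0}
  ]
}}

```text
t: 18.85
eef_pos: [442.7, 322.2, 27.4]
tcp_rot: [-1.571, -0.0, 1.446]
ft_force: [-1.2, 0.6, -3.8]
opening: 0.544
```

Emit:
{"method": "jog_arm", "body": {
  "series": [
    {"dx": 0, "dy": 0, "dz": -0.002, "rx": 0, "ry": 0, "rz": 0, "gripper": 0.0},
    {"dx": 0, "dy": 0, "dz": -0.002, "rx": 0, "ry": 0, "rz": 0, "gripper": 0.0}
  ]
}}

```text
t: 19.05
eef_pos: [442.8, 322.7, 23.7]
tcp_rot: [-1.572, -0.001, 1.447]
ft_force: [-0.3, 0.6, -5.4]
opening: 0.545
```

Emit:
{"method": "jog_arm", "body": {
  "series": [
    {"dx": 0, "dy": 0, "dz": -0.001, "rx": 0, "ry": 0, "rz": 0, "gripper": 0.0},
    {"dx": 0, "dy": 0, "dz": -0.001, "rx": 0, "ry": 0, "rz": 0, "gripper": 0.0},
    {"dx": 0, "dy": 0, "dz": -0.001, "rx": 0, "ry": 0, "rz": 0, "gripper": 0.0}
  ]
}}

```text
t: 19.35
eef_pos: [442.5, 322.6, 20.2]
tcp_rot: [-1.571, -0.0, 1.447]
ft_force: [0.6, 0.1, -5.5]
opening: 0.545
```

Emit:
{"method": "jog_arm", "body": {
  "series": [
    {"dx": 0, "dy": 0, "dz": -0.001, "rx": 0, "ry": 0, "rz": 0, "gripper": 0.0},
    {"dx": 0, "dy": 0, "dz": -0.0005, "rx": 0, "ry": 0, "rz": 0, "gripper": 0.0}
  ]
}}

```text
t: 19.55
eef_pos: [442.5, 322.6, 19.1]
tcp_rot: [-1.571, -0.0, 1.447]
ft_force: [-2.6, -1.5, 10.0]
opening: 0.546
```

Contact at TCP z 19.1, as predicted. I'll ease off and release.

Emit:
{"method": "jog_arm", "body": {
  "series": [
    {"dx": 0, "dy": 0, "dz": 0.0005, "rx": 0, "ry": 0, "rz": 0, "gripper": 0.0},
    {"dx": 0, "dy": 0, "dz": 0, "rx": 0, "ry": 0, "rz": 0, "gripper": 0.6},
    {"dx": 0, "dy": 0, "dz": 0, "rx": 0, "ry": 0, "rz": 0, "gripper": 0.75},
    {"dx": 0, "dy": 0, "dz": 0, "rx": 0, "ry": 0, "rz": 0, "gripper": 0.75},
    {"dx": 0, "dy": 0, "dz": 0, "rx": 0, "ry": 0, "rz": 0, "gripper": 0.75},
    {"dx": 0, "dy": 0, "dz": 0.015, "rx": 0, "ry": 0, "rz": 0, "gripper": 0.75},
    {"dx": 0, "dy": 0, "dz": 0.03, "rx": 0, "ry": 0, "rz": 0, "gripper": 0.75},
    {"dx": 0, "dy": 0, "dz": 0.04, "rx": 0, "ry": 0, "rz": 0, "gripper": 0.75},
    {"dx": 0, "dy": 0, "dz": 0.04, "rx": 0, "ry": 0, "rz": 0, "gripper": 0.75},
    {"dx": 0, "dy": 0, "dz": 0.04, "rx": 0, "ry": 0, "rz": 0, "gripper": 0.75}
  ]
}}

```text
t: 20.55
eef_pos: [442.2, 322.4, 185.8]
tcp_rot: [-1.571, -0.0, 1.447]
ft_force: [1.1, 0.0, -0.2]
opening: 0.751
```

Emit:
{"method": "jog_arm", "body": {
  "series": [
    {"dx": 0, "dy": -0.03, "dz": 0.03, "rx": 0, "ry": 0, "rz": 0, "gripper": 0.75},
    {"dx": 0, "dy": -0.04, "dz": 0.03, "rx": 0, "ry": 0, "rz": 0, "gripper": 0.75},
    {"dx": 0, "dy": -0.04, "dz": 0, "rx": 0, "ry": 0, "rz": 0, "gripper": 0.75},
    {"dx": 0, "dy": -0.04, "dz": 0, "rx": 0, "ry": 0, "rz": 0, "gripper": 0.75},
    {"dx": 0, "dy": -0.04, "dz": 0, "rx": 0, "ry": 0, "rz": 0, "gripper": 0.75},
    {"dx": 0, "dy": -0.04, "dz": 0, "rx": 0, "ry": 0, "rz": 0, "gripper": 0.75},
    {"dx": 0, "dy": -0.04, "dz": 0, "rx": 0, "ry": 0, "rz": 0, "gripper": 0.75},
    {"dx": 0, "dy": 0, "dz": 0, "rx": 0, "ry": 0, "rz": 0, "gripper": 0.75}
  ]
}}

```text
t: 21.35
eef_pos: [442.4, 49.3, 244.3]
tcp_rot: [-1.571, 0.0, 1.443]
ft_force: [0.7, 0.1, -0.2]
opening: 0.751
```

```bash
python3 - <<'E'
from h import *
snap("k",{"scene":(70,80,330,270,3),"top":(80,100,280,250,4)})
s=env.state();print(s['t'],s['eef_pos'],s['ft_force'])
E
```

```text
21.45 [442.49777666  52.00498085 244.26685395] [ 0.67301007  0.61633972 -0.03554514]
```

View pics/scene_k.png

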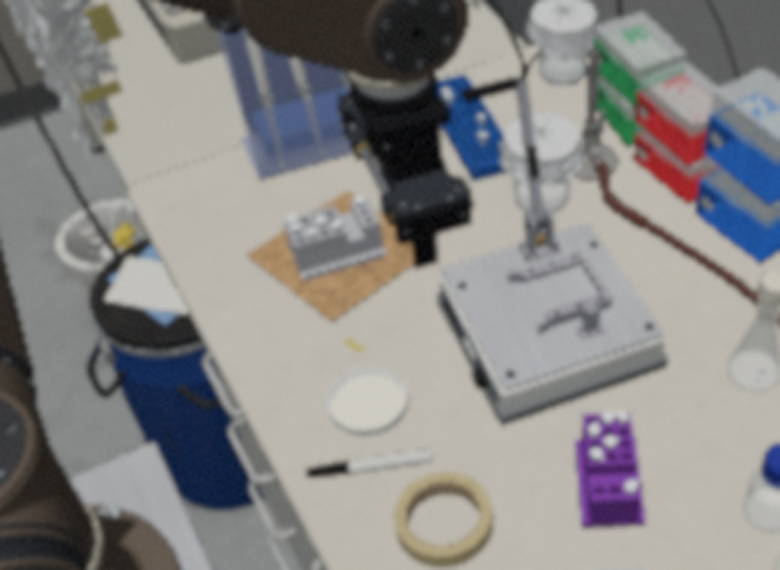

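View pics/top_k.png

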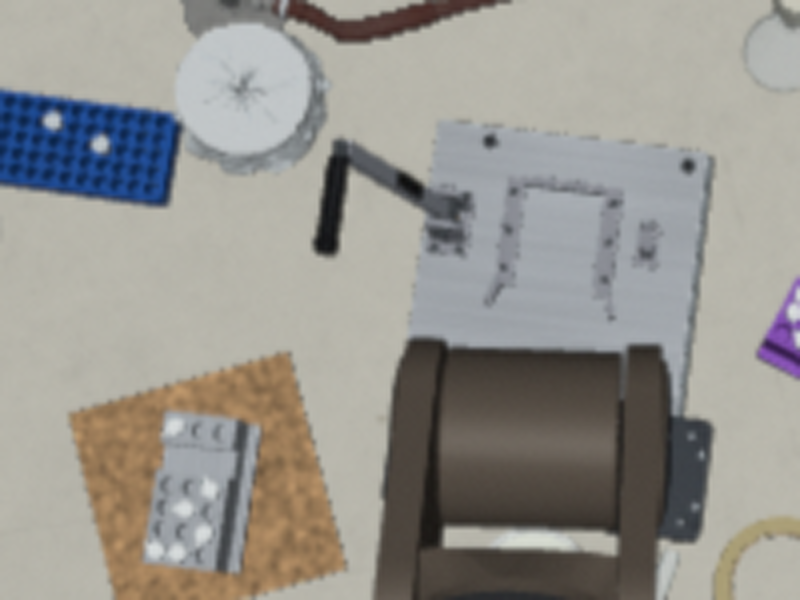

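```bash
python3 - <<'E'
from h import *
for p in[(165,412),(238,422),(146,564),(220,571)]:print(px("top",80+p[0]/4-.4,100+p[1]/4-.4,61).round(1))
s=env.state();print(s['t']);env.job_done()
E
```

```text
[502.6 342.7  61. ]
[495.2 290.1  61. ]
[393.7 352.8  61. ]
[388.6 300.   61. ]
21.45
the job is handed in; nothing more can be done
```

The tube block is off the shaker and stands upright near the middle of the cork mat. The hold-down bar is in its open end position. I handed the job in at t = 21.5 s.

**What I did:** I gripped the handle, swung the bar up and over, then slid the block about 83 mm forward out of its rails. I regripped it nearer its centre before lifting, carried it across and lowered it until it touched the mat.

**Last checks:**
- **Bar:** the handle triangulated to about 1.85 rad after I let go, and the final pictures still show it in that position.
- **Block:** its top face measures to a centre of about (445, 321) mm, against (448, 324) for the mat. It is level, and the gripper is well clear of it.
- **Bystanders:** nothing near the work looks moved. The final pictures were crops, so the tip box and some items farther off were not checked again. The purple look-alike was left alone.

**What went wrong or disagreed:**
- **Missed grips:** my first two grips on the handle slipped off, the second with about 22 N on the wrist, and the bar stayed down. In the pictures the fingertips stood about 12 mm above the reported tool point instead of 11 mm below, so I gripped lower from then on.
- **Forces:** sideways force while swinging the bar reached about 15–20 N. Setting the block down pressed with roughly 15 N for a moment before I eased off.

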